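# Get the toothpicks out from behind the spices

### The arm

A 6-joint arm with a two-finger parallel gripper is mounted at the origin on a cart in front of the work surface, level with it; the furniture and walls round the work are solid. World frame = base frame: x ahead of the robot, y to its left, z up, the work surface at z = 0. Lengths are in m, angles in degrees, forces in N, time in s.
With the tool pointing down it reaches from about 0.275 to 1 m from the base axis. Payload 8.4 kg.
Tool frame: the origin (TCP) lies on the centre line of the jaws, within the pads' length; the fingertips stand 14 mm ahead of it and the grasp point (between the pads) lies 5 mm behind it (arm.tips_ahead is the distance from the TCP to the fingertips, in m); z points along the fingers, y is the line along which they close (so a half turn about z gives the same grasp; the last joint's range is limited). The gripper opens to 85 mm and grips with 20 to 120 N. Pads are 22 mm wide; open, the fingers measure 114 mm over their backs; the gripper's body (76 mm by 85 mm) begins 54 mm behind the grasp point. The pads swing forward as they close: fully open they stand 13 mm farther back than shut.
Start: joints at [-65.397, 20.225, 93.587, -0, 66.188, -0.138], TCP at [0.262, -0.568, 0.245] pointing down, gripper open.
Joint ranges: [-150.9, 150.9], [-52.94, 120.26], [3.33, 152.33], [-74.26, 254.26], [0, 154.13], [-172.89, 172.89]. Speed limits (degrees/s): [127.2, 127.2, 159.86, 180, 180, 180].

### API

Orientations are given as [roll, pitch, yaw] about the fixed x, y, z axes, in that order (R = Rz(yaw) Ry(pitch) Rx(roll)).
In Python, from cell import arm, optics, ticket gives the robot as it stands.
- The arm moves only by the tool move_arm, never from a script. Its argument "motion" is a list of rows, each a list of 5 numbers: the shift along the world's x, y, z in mm, then the turn about the world's z in degrees, then the opening, from 0 (shut) to 1 (fully open). In form: [[x, y, z, roll, fingers], ...]. A call has 1 to 12 rows; each row shifts and turns the commanded pose from where the row before left it; what a row does not reach is not made up. A row lasts 1/10 s, in which the tool goes at most 50 mm and 8.59 degrees, less where a joint would pass 70% of its speed; a pose out of reach is approached as far as the arm can. A call with a gripper value outside its range is refused whole. The fingers move at their own pace and stop on an object; "squeeze" is the grip in N (left out, the last holds). Time passes only in rows, so rows that do not move let the fingers close. It gives the time, the measured TCP pose, the force, the opening and the grip force at its end, in the units of the state.
- arm.observe(): the state, without advancing time (a new reading comes with each control period).
- optics.snapshot(name): name is "scene" or "top" or "wrist"; returns (picture, depth): 420x560x3 uint8, red, green, blue; 420x560 float32, m along the optical axis (not along the pixel's ray), 0 where there is no reading.
- optics.camera_params(name): a dict with "mtx" (3x3 intrinsics, pixels), "world_from_camera" (4x4, takes a point from camera to world coordinates). Camera axes: x right, y down, z forward; pixel columns grow to the right and rows downward; lengths in m; the calibration is good to about 2 mm. A picture is of the moment at which its call begins: read the wrist's pose just before it. camera_params takes no time and is no camera call; for the wrist camera it gives the pose at the moment of the call.
- ticket.hand_in(): hands the job in; it is judged then, once.
Trained networks look in the newest picture that a camera, given by its name, has taken for a name from the list of things; names that differ only in an ending like _2 or _b are one class to them, and where a whole thing is asked for, a point or a joint stands for the part that bears it (a point fixed in the world has none). Each returns a list of dicts, best first, with "p" (0 to 1); they miss things now and then, are a little off and sometimes report something else, mostly with a low value. They report only what shows in the picture. A call takes as long as a camera call. They do not tell look-alikes from the thing itself.
- optics.spot_in(camera, label): "extent" ([centre column, centre row, width, height] in pixels, round what is visible of it).
The state is a dict: "t": time; "joint_positions": joint angles; "dq": joint speeds; "effort": joint torques, N m; "position": TCP position; "tcp_rot": TCP orientation; "contact_force": force on the tool from outside, world axes, zero at the start; "torque": the same for the moment, N m; "gripper_width": finger opening in m; "finger_force": force on a finger pad.
Only numpy, scipy, OpenCV 4.12 (cv2) and the standard library are available. Lean on these libraries where they do the work, as an engineer would, in place of code of your own. Each camera call takes 0.05 s, during which the arm holds its last target. There are 200 camera calls.

### The job

The toothpick cup stands at the back of the condiment rack, behind the grinder and the two spice jars. First stand all three of those upright in the steel tray; only then lift out the toothpick cup and set it in the middle of the cork coaster. Finally put the grinder and the two jars back, each upright in the middle of the coloured pad it came from, leaving the salt shaker where it stands and knocking nothing over.

Things in the scene. Friction and masses are not known exactly. Their poses are not given: they have to be found in the camera images.
- pad_blue: round blue plastic pad, 60 mm across, 3 mm thick, fixed on the wooden rack. Origin: centre of its underside, 12 mm above the worktop. The three pads, in varying order, form the rack's straight front row, 90 mm apart; the row lies across the robot's view, turned up to 0.25 rad. One of the grinder and jars stands centred on it at the start
- pad_yellow: round yellow plastic pad, otherwise like the blue one
- pad_white: round white plastic pad, otherwise like the blue one
- grinder: square glass grinder full of pink grains with a black top, 46 x 46 x 148 mm, 0.32 kg, rigid (the top does not turn). The glass reaches 104 mm above its foot; the black top, about 40 mm across, spans 116 to 148 mm and is a good place to grip from above. Origin: centre of its underside, z up. Starts on one of the three pads
- red_jar: round clear spice jar with a red cap, 44 mm diameter, 108 mm tall, 0.09 kg, a plain cylinder to grip. Origin: centre of its underside, z up. Starts on one of the three pads
- teal_jar: round clear spice jar with a dark teal cap, 41 mm diameter, 104 mm tall, 0.09 kg, a plain cylinder to grip. Origin: centre of its underside, z up. Starts on one of the three pads
- toothpicks: turned brown wooden cup full of toothpicks, 45 mm diameter; the cup is 52 mm tall, the picks end 70 mm above its foot; 0.06 kg. Grip the cup round its outside. Origin: centre of its underside, z up. Stands at the start in the rack's back row, 60 mm behind the pads' row, on the board 12 mm above the worktop; 30 mm high rails run along the rack's sides and back
- salt_shaker: white salt shaker with a grey top, 44 mm diameter, 90 mm tall, loose; stays where it is. Stands in the rack's back row beside the toothpick cup, 96 mm from it centre to centre
- tray: shallow bright steel tray, fixed, 120 mm (x) by 270 mm (y) outside, 18 mm high with 6 mm walls and floor, lying on the wooden trivet rods. Origin: centre of its underside, 12 mm above the worktop; its inner floor is 6 mm above the origin. Empty at the start; takes the three in a row along its y axis, 85 mm apart. Turned up to about 0.2 rad
- coaster: round cork coaster, 84 mm across, 6 mm thick, fixed flat on the worktop in front of the rack. Origin: centre of its underside; its top is 6 mm above it
Mind the look-alikes: they are no part of the job. Leave any yellow look-alike of the grinder alone.

How it is judged (in metres and radians):
On the way, in this order (a step that is already met when the one before it is completed fails the run):
1. the grinder and both jars stand upright and released in the steel tray, the toothpick cup still in its place (x of grinder in the frame of tray between -0.042 and 0.042 m and y of grinder in the frame of tray between -0.118 and 0.118 m and z of grinder in the frame of tray between 0 and 0.02 m and linear speed of each of grinder, red_jar, teal_jar below 0.03 m/s and angle between each of grinder, red_jar, teal_jar's own z axis and vertical below 0.12 rad and x of red_jar in the frame of tray between -0.042 and 0.042 m and y of red_jar in the frame of tray between -0.118 and 0.118 m and z of red_jar in the frame of tray between 0 and 0.02 m and x of teal_jar in the frame of tray between -0.042 and 0.042 m and y of teal_jar in the frame of tray between -0.118 and 0.118 m and z of teal_jar in the frame of tray between 0 and 0.02 m and contact force between the fingers and grinder below 0.3 N and contact force between the fingers and red_jar below 0.3 N and contact force between the fingers and teal_jar below 0.3 N and contact force between the fingers and toothpicks below 0.3 N and distance of toothpicks from where it was at the start of the episode below 0.02 m), for 0.2 s.
2. the toothpick cup stands released in the middle of the coaster, while the grinder and both jars still stand in the tray (horizontal distance between toothpicks and coaster below 0.015 m and z of toothpicks in the frame of coaster between 0.003 and 0.012 m and linear speed of each of toothpicks, grinder, red_jar, teal_jar below 0.03 m/s and angle between each of toothpicks, grinder, red_jar, teal_jar's own z axis and vertical below 0.12 rad and x of grinder in the frame of tray between -0.042 and 0.042 m and y of grinder in the frame of tray between -0.118 and 0.118 m and z of grinder in the frame of tray between 0 and 0.02 m and x of red_jar in the frame of tray between -0.042 and 0.042 m and y of red_jar in the frame of tray between -0.118 and 0.118 m and z of red_jar in the frame of tray between 0 and 0.02 m and x of teal_jar in the frame of tray between -0.042 and 0.042 m and y of teal_jar in the frame of tray between -0.118 and 0.118 m and z of teal_jar in the frame of tray between 0 and 0.02 m and contact force between the fingers and grinder below 0.3 N and contact force between the fingers and red_jar below 0.3 N and contact force between the fingers and teal_jar below 0.3 N and contact force between the fingers and toothpicks below 0.3 N), for 0.2 s.
At the end, for the whole second after the job is handed in: The toothpick cup stands upright on the cork coaster within 15 mm of its centre; the grinder and both jars stand upright on the pads they came from, each within 15 mm of where it started; the salt shaker is within 15 mm of its starting place; all released and at rest (horizontal distance between toothpicks and coaster below 0.015 m and z of toothpicks in the frame of coaster between 0.003 and 0.012 m and linear speed of each of toothpicks, grinder, red_jar, teal_jar, salt_shaker below 0.03 m/s and angle between each of toothpicks, grinder, red_jar, teal_jar, salt_shaker's own z axis and vertical below 0.12 rad and distance of each of grinder, red_jar, teal_jar, salt_shaker from where it was at the start of the episode below 0.015 m and contact force between the fingers and grinder below 0.3 N and contact force between the fingers and red_jar below 0.3 N and contact force between the fingers and teal_jar below 0.3 N and contact force between the fingers and toothpicks below 0.3 N); the robot touches nothing.
It fails at once if the salt shaker is pushed away or tipped (distance of salt_shaker from where it was at the start of the episode above 0.03 m or angle between salt_shaker's own z axis and vertical above 0.4 rad).
It fails at once if the grinder, a jar or the toothpick cup is knocked over (angle between any of grinder, red_jar, teal_jar, toothpicks's own z axis and vertical above 0.8 rad).
It also fails if it takes over 141 s, if anything falls off the work surface, if the arm or the gripper's body presses on something with over 40 N, if the wrist force passes 120 N, or if a joint passes its speed limit or range.

## Working session

There is one attempt and no reset: what is moved stays moved. The work goes in short steps, Python scripts to look and compute and a tool call to move; the robot and the scene stay as the last step left them, time stands still between calls to the robot, and variables do not carry over. Pictures are saved under pics/ and viewed, at most 14 in all, crops included, and the job is handed in when it is done.

Besides the shell and the picture viewer there is one more tool, called after "Request:" as name(argument=value, ...), one argument or row to a line, values as JSON. move_arm: Moves the arm, as the interface text tells. Its arguments: {"type":"object","properties":{"motion":{"type":"array","items":{"type":"array","items":{"type":"number"}}},"squeeze":{"type":"number"}},"required":["motion"]}

```bash
mkdir -p pics; ls; python3 - <<'E'
from cell import arm, optics
import cv2, numpy as np
for c in ("scene","top"):
    im,d=optics.snapshot(c); cv2.imwrite(f"pics/{c}0.png",im[:,:,::-1]); np.savez(f"{c}0.npz",im=im,d=d)
    P=optics.camera_params(c); print(c,P["mtx"].round(1).tolist(),np.round(P["world_from_camera"],3).tolist())
    for n in "pad_blue pad_yellow pad_white grinder red_jar teal_jar toothpicks salt_shaker tray coaster".split():
        print(n,[(np.round(r["extent"]).astype(int).tolist(),round(r["p"],2)) for r in optics.spot_in(c,n)])
s=arm.observe();print(s["t"],s["position"],s["tcp_rot"])
E
```

```text
pics
scene [[428.0, 0.0, 281.4], [0.0, 428.0, 210.2], [0.0, 0.0, 1.0]] [[0.033, 0.763, -0.645, 1.073], [0.999, -0.035, 0.01, 0.002], [-0.015, -0.645, -0.764, 0.701], [0.0, 0.0, 0.0, 1.0]]
pad_blue [([360, 243, 27, 11], 0.48)]
pad_yellow [([315, 250, 32, 7], 0.59)]
pad_white [([286, 192, 41, 32], 0.68)]
grinder [([409, 208, 39, 67], 0.78), ([396, 168, 32, 66], 0.77), ([350, 147, 26, 64], 0.64)]
red_jar [([319, 231, 28, 48], 0.67)]
teal_jar []
toothpicks [([400, 243, 21, 6], 0.63)]
salt_shaker []
tray [([146, 206, 139, 69], 0.61)]
coaster [([286, 193, 37, 33], 0.77)]
top [[390.5, 0.0, 275.7], [0.0, 390.5, 209.2], [0.0, 0.0, 1.0]] [[0.007, -0.993, 0.121, 0.419], [-1.0, -0.008, -0.007, 0.01], [0.007, -0.121, -0.993, 0.909], [0.0, 0.0, 0.0, 1.0]]
pad_blue [([209, 188, 22, 26], 0.62)]
pad_yellow [([248, 180, 22, 22], 0.44)]
pad_white []
grinder [([160, 251, 39, 22], 0.88), ([197, 280, 32, 26], 0.84), ([161, 186, 41, 36], 0.79)]
red_jar [([243, 171, 20, 29], 0.78)]
teal_jar []
toothpicks [([182, 164, 24, 27], 0.92)]
salt_shaker [([224, 152, 20, 22], 0.97), ([396, 240, 128, 74], 0.63)]
tray [([396, 238, 131, 71], 0.65), ([267, 251, 34, 38], 0.26)]
coaster [([267, 250, 32, 38], 0.97)]
1.1 [ 0.2615708  -0.5676365   0.24527977] [-1.79999290e+02  1.02272357e-04  2.47402979e+01]
```

View pics/scene0.png

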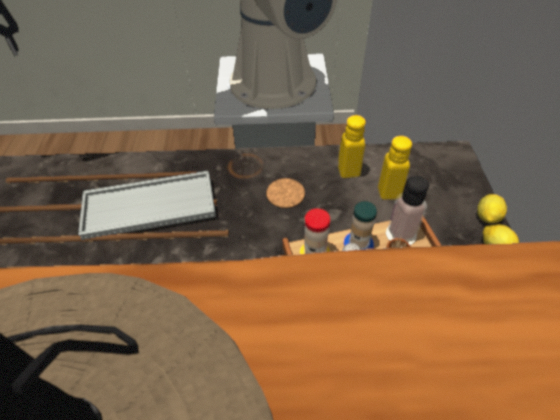

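View pics/top0.png

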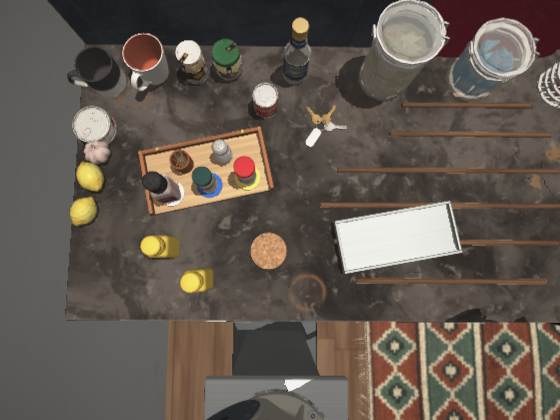

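The top view shows the grinder at (160,187) on the white pad, the teal jar at (204,180) on blue and the red jar at (245,170) on yellow. Behind them are the cup (181,162) and the salt shaker (221,152). The coaster is at (268,251) and the tray at (397,237). The yellow grinder look-alikes at (158,246) and (197,281) are not part of the job. I'll work out positions from depth.

```bash
cat > h.py <<'E'
import numpy as np, cv2
from cell import arm, optics
def cloud(c,d,P):
    K=P["mtx"];v,u=np.mgrid[:d.shape[0],:d.shape[1]]
    p=np.stack([(u-K[0,2])/K[0,0]*d,(v-K[1,2])/K[1,1]*d,d],-1)
    T=np.array(P["world_from_camera"]);w=p@T[:3,:3].T+T[:3,3];w[d<=0]=np.nan;return w
def load(c):
    z=np.load(f"{c}0.npz");return z["im"],cloud(c,z["d"],optics.camera_params(c))
def blob(W,c,r,lo,hi):
    m=(np.hypot(W[...,0]-c[0],W[...,1]-c[1])<r)&(W[...,2]>lo)&(W[...,2]<hi)
    return W[m]
E
python3 - <<'E'
from h import *
im,W=load("top")
for n,(u,v) in dict(grinder=(154,181),teal=(202,175),red=(244,165),cup=(180,160),salt=(219,147),coaster=(268,251),tray=(397,238),y1=(151,246),y2=(191,282),board=(195,198)).items():
    print(n,np.nanmedian(W[v-2:v+3,u-2:u+3].reshape(-1,3),axis=0).round(4))
def circ(p):
    (c,r)=cv2.minEnclosingCircle((p[:,:2]*1000).astype(np.float32));return np.round(c,1),round(r,1)
for cam in("top","scene"):
  im,W=load(cam); print(cam)
  for n,(u,v),lo,hi in [("grinder",(154,181),.15,.175),("teal",(202,175),.11,.13),("red",(244,165),.112,.135),("cup",(180,160),.045,.1),("salt",(219,147),.085,.12),("coaster",(268,251),.0035,.012)]:
    c=np.nanmedian(load("top")[1][v-2:v+3,u-2:u+3].reshape(-1,3),axis=0)
    p=blob(W,c,.045 if n=="coaster" else .03,lo,hi)
    if len(p)>5: print(n,len(p),np.median(p,0).round(4),((p.min(0)+p.max(0))/2).round(4),np.ptp(p,axis=0).round(3),circ(p))
  p=blob(W,(.335,-.30),.2,.022,.036)
  p=p[(p[:,2]>.024)]
  if len(p)>5: print("tray rim",len(p),cv2.minAreaRect((p[:,:2]*1000).astype(np.float32)))
E
```

```text
grinder [0.5633 0.2407 0.1629]
teal [0.5848 0.1567 0.1194]
red [0.6058 0.0701 0.1234]
cup [0.6331 0.2186 0.0454]
salt [0.65   0.1255 0.1005]
coaster [0.4323 0.0206 0.0069]
tray [ 0.4636 -0.2737  0.0185]
y1 [0.4382 0.245  0.1487]
y2 [0.3701 0.1658 0.1485]
board [0.5531 0.191  0.0124]
top
grinder 333 [0.563  0.2448 0.1623] [0.5645 0.2464 0.1584] [0.04  0.038 0.015] (array([564.2, 247.1]), 20.3)
teal 317 [0.583  0.1583 0.1189] [0.5829 0.1591 0.1169] [0.04  0.041 0.014] (array([583.5, 159.1]), 20.7)
red 368 [0.6016 0.0703 0.1229] [0.6021 0.0712 0.12  ] [0.043 0.043 0.014] (array([602.9,  71.1]), 22.3)
cup 260 [0.631  0.2161 0.0623] [0.6308 0.2186 0.0646] [0.044 0.045 0.039] (array([630.8, 219.2]), 23.0)
salt 199 [0.6504 0.1256 0.0974] [0.6516 0.1274 0.0947] [0.031 0.034 0.019] (array([652.6, 127.2]), 17.2)
coaster 1003 [0.4324 0.0206 0.0065] [0.4337 0.0195 0.0073] [0.085 0.085 0.008] (array([432.7,  20.3]), 43.4)
tray rim 700 ((465.8590393066406, -271.6644287109375), (120.07221984863281, 270.8828430175781), 10.468330383300781)
scene
grinder 355 [0.5719 0.2441 0.1624] [0.5675 0.2458 0.1581] [0.038 0.038 0.016] (array([566.6, 246.3]), 20.2)
teal 378 [0.5896 0.1573 0.119 ] [0.5858 0.1586 0.1161] [0.042 0.042 0.012] (array([586., 159.]), 21.3)
red 476 [0.6098 0.0702 0.1231] [0.6059 0.0711 0.1191] [0.044 0.044 0.014] (array([605.5,  71.1]), 22.5)
cup 175 [0.6228 0.2173 0.064 ] [0.6252 0.2188 0.0641] [0.029 0.043 0.038] (array([627.7, 218.8]), 21.6)
salt 97 [0.6532 0.1247 0.0999] [0.6509 0.1261 0.097 ] [0.017 0.031 0.013] (array([653.5, 126.1]), 15.4)
coaster 837 [0.4366 0.0208 0.0065] [0.4344 0.0212 0.0069] [0.084 0.082 0.007] (array([434.1,  20.9]), 42.8)
tray rim 824 ((467.2528076171875, -271.415283203125), (124.09706115722656, 269.31201171875), 10.786657333374023)
```

Request:
move_arm(
  motion=[
    [15,25,0,-1,0.75],
    [22,42,0,-1,0.75],
    [22,42,0,-1,0.75],
    [22,42,0,-1,0.75],
    [22,42,0,-1,0.75],
    [22,42,0,-1,0.75],
    [22,42,0,-1,0.75],
    [22,42,0,-1,0.75],
    [22,42,0,-1,0.75],
    [22,42,0,-1,0.75],
    [22,42,0,-1,0.75],
    [22,42,0,-1,0.75],
  ],
  squeeze=40,
)

```text
t: 2.3
position: [0.5193, -0.0788, 0.2456]
tcp_rot: [180.0, -0.0, 12.7]
contact_force: [0.6, 0.2, 0.5]
gripper_width: 0.0639
finger_force: 0.0
```

Request:
move_arm(
  motion=[
    [21,40,0,0,0.75],
    [21,40,0,0,0.75],
    [21,40,0,0,0.75],
    [20,28,0,0,0.75],
    [2,1,0,0,0.75],
    [0,0,0,0,0.75],
    [0,0,0,0,0.75],
  ],
)

```text
t: 3.0
position: [0.6029, 0.0676, 0.2451]
tcp_rot: [180.0, 0.1, 12.7]
contact_force: [-0.7, 0.2, 0.4]
gripper_width: 0.0643
finger_force: 0.0
```

```bash
python3 - <<'E'
from h import *
s=arm.observe();print(s["position"],s["tcp_rot"])
P=optics.camera_params("wrist");im,d=optics.snapshot("wrist");cv2.imwrite("pics/w1.png",im[:,:,::-1])
W=cloud("wrist",d,P)
for n,c,lo,hi in [("grinder",(.5655,.2465),.15,.175),("teal",(.585,.159),.11,.13),("red",(.604,.071),.112,.135),("cup",(.631,.219),.045,.1),("salt",(.652,.126),.085,.12)]:
    p=blob(W,c,.03,lo,hi)
    if len(p)>5: print(n,len(p),((p.min(0)+p.max(0))/2).round(4),np.ptp(p,axis=0).round(3))
E
```

```text
[0.6029312 0.0675583 0.24507  ] [1.79987235e+02 5.20958326e-02 1.27206987e+01]
grinder 2463 [0.5652 0.2436 0.1574] [0.039 0.037 0.015]
teal 1844 [0.5843 0.1569 0.1154] [0.042 0.041 0.011]
red 2178 [0.6039 0.0694 0.1183] [0.045 0.044 0.013]
cup 1598 [0.6324 0.2166 0.0635] [0.044 0.045 0.037]
salt 1246 [0.6552 0.1252 0.0941] [0.034 0.034 0.016]
```

View pics/w1.png

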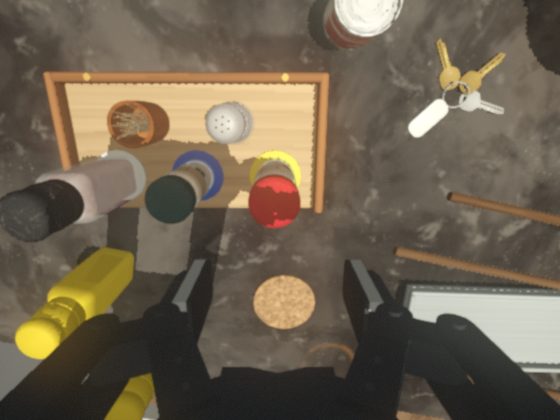

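The wrist view agrees: red jar (275,200), teal jar (175,195), grinder (40,210), cup (138,120), salt shaker (228,120). I'll pick up the red jar first.

Request:
move_arm(
  motion=[
    [1,3,-30,0,0.75],
    [0,0,-40,0,0.75],
    [0,0,-40,0,0.75],
    [0,0,-25,0,0.75],
    [0,0,-10,0,0.75],
    [0,0,0,0,0.75],
    [0,0,0,0,0.3],
    [0,0,0,0,0.3],
    [0,0,0,0,0.3],
    [0,0,0,0,0.3],
    [0,0,0,0,0.3],
  ],
)

```text
t: 4.15
position: [0.6059, 0.0714, 0.1022]
tcp_rot: [180.0, -0.2, 12.7]
contact_force: [-0.5, -1.4, 7.2]
gripper_width: 0.0433
finger_force: 41.0
```

Request:
move_arm(
  motion=[
    [0,0,15,0,0.3],
    [0,0,30,0,0.3],
    [0,0,25,0,0.3],
    [-5,-20,0,0,0.3],
    [-11,-38,0,-1,0.3],
    [-13,-44,0,-1,0.3],
    [-13,-45,0,0,0.3],
    [-13,-45,0,0,0.3],
    [-13,-45,0,0,0.3],
    [-13,-45,0,0,0.3],
    [-13,-45,0,0,0.3],
    [-12,-40,0,0,0.3],
  ],
)

```text
t: 5.35
position: [0.4979, -0.2977, 0.1717]
tcp_rot: [180.0, -0.1, 10.7]
contact_force: [0.8, 0.1, -0.5]
gripper_width: 0.0433
finger_force: 40.9
```

Request:
move_arm(
  motion=[
    [-10,-35,0,0,0.3],
    [-6,-18,0,0,0.3],
    [-1,-6,0,0,0.3],
    [0,0,0,0,0.3],
    [0,0,0,0,0.3],
  ],
)

```text
t: 5.85
position: [0.4818, -0.3537, 0.1706]
tcp_rot: [-180.0, -0.0, 10.8]
contact_force: [0.5, -0.0, -0.9]
gripper_width: 0.0434
finger_force: 41.0
```

Request:
move_arm(
  motion=[
    [0,0,-25,0,0.3],
    [0,0,-25,0,0.3],
    [0,0,-11,0,0.3],
    [0,0,-4,0,0.3],
    [0,0,-2,0,0.3],
    [0,0,0,0,0.3],
    [0,0,0,0,0.3],
  ],
)

```text
t: 6.55
position: [0.4814, -0.3529, 0.1054]
tcp_rot: [-179.9, 0.0, 10.8]
contact_force: [-5.6, 7.9, 18.3]
gripper_width: 0.0436
finger_force: 42.8
```

Request:
move_arm(
  motion=[
    [0,0,1,0,0.3],
    [0,0,0,0,0.3],
    [0,0,0,0,0.5],
    [0,0,0,0,0.7],
    [0,0,0,0,0.75],
    [0,0,25,0,0.75],
    [0,0,40,0,0.75],
    [0,0,40,0,0.75],
    [0,0,30,0,0.75],
    [10,35,0,0,0.75],
    [12,45,0,0,0.75],
    [12,45,0,1,0.75],
  ],
)

```text
t: 7.75
position: [0.5158, -0.2287, 0.2395]
tcp_rot: [180.0, -0.0, 11.7]
contact_force: [1.3, -0.0, 0.5]
gripper_width: 0.0641
finger_force: 0.0
```

```bash
python3 - <<'E'
from h import *
im,d=optics.snapshot("top");cv2.imwrite("pics/t1.png",im[:,:,::-1])
W=cloud("top",d,optics.camera_params("top"));p=blob(W,(.482,-.355),.04,.10,.135)
print(len(p),((p.min(0)+p.max(0))/2).round(4),np.ptp(p,axis=0).round(3),arm.observe()["position"])
E
```

```text
Traceback (most recent call last):
ValueError: zero-size array to reduction operation minimum which has no identity
```

```bash
python3 - <<'E'
from h import *
im,d=optics.snapshot("scene");cv2.imwrite("pics/s1.png",im[:,:,::-1])
W=cloud("scene",d,optics.camera_params("scene"));p=blob(W,(.482,-.355),.05,.05,.2)
print(len(p))
if len(p): print(((p.min(0)+p.max(0))/2).round(4),np.ptp(p,axis=0).round(3),p[:,2].max(),arm.observe()["position"])
E
```

```text
957
[ 0.4824 -0.3536  0.0901] [0.046 0.045 0.08 ] 0.13010013732421832 [ 0.51637236 -0.22522718  0.23922741]
```

View pics/s1.png

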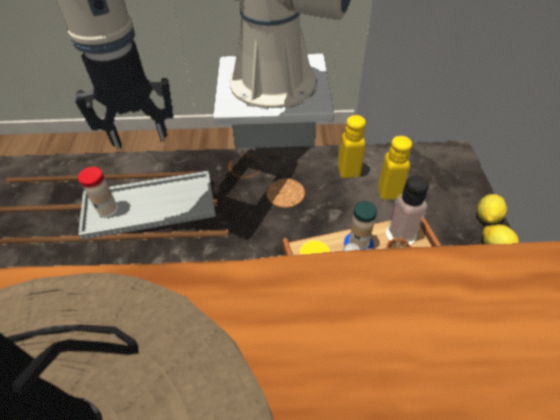

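The red jar now stands upright in the tray at (97,193). The teal jar is next.

Request:
move_arm(
  motion=[
    [8,45,0,1,0.75],
    [8,45,0,0,0.75],
    [8,45,0,0,0.75],
    [8,45,0,0,0.75],
    [8,45,0,0,0.75],
    [8,45,0,0,0.75],
    [8,45,0,0,0.75],
    [8,40,0,0,0.75],
    [4,22,0,0,0.75],
    [1,6,0,0,0.75],
    [0,0,0,0,0.75],
    [0,0,0,0,0.75],
  ],
)

```text
t: 9.05
position: [0.5844, 0.1522, 0.2391]
tcp_rot: [180.0, 0.0, 12.7]
contact_force: [0.2, -0.6, 0.3]
gripper_width: 0.0641
finger_force: 0.0
```

Request:
move_arm(
  motion=[
    [1,5,-30,0,0.75],
    [0,0,-40,0,0.75],
    [0,0,-35,0,0.75],
    [0,0,-22,0,0.75],
    [0,0,-10,0,0.75],
    [0,0,0,0,0.75],
    [0,0,0,0,0.3],
    [0,0,0,0,0.3],
    [0,0,0,0,0.3],
    [0,0,0,0,0.3],
    [0,0,0,0,0.3],
  ],
)

```text
t: 10.15
position: [0.5867, 0.1585, 0.1039]
tcp_rot: [180.0, -0.2, 12.8]
contact_force: [0.0, -1.6, 6.6]
gripper_width: 0.0397
finger_force: 40.8
```

Request:
move_arm(
  motion=[
    [0,0,15,0,0.3],
    [0,0,30,0,0.3],
    [0,0,25,0,0.3],
    [-5,-20,0,0,0.3],
    [-11,-38,0,-1,0.3],
    [-13,-44,0,-1,0.3],
    [-13,-45,0,0,0.3],
    [-13,-45,0,0,0.3],
    [-13,-45,0,0,0.3],
    [-13,-45,0,0,0.3],
    [-13,-45,0,0,0.3],
    [-12,-40,0,0,0.3],
  ],
)

```text
t: 11.35
position: [0.4789, -0.2106, 0.1736]
tcp_rot: [180.0, -0.1, 10.7]
contact_force: [0.1, -0.3, -0.6]
gripper_width: 0.0401
finger_force: 40.7
```

Request:
move_arm(
  motion=[
    [-8,-32,0,0,0.3],
    [-5,-20,0,0,0.3],
    [-1,-8,0,0,0.3],
    [0,0,0,0,0.3],
    [0,0,0,0,0.3],
    [0,0,0,0,0.3],
  ],
)

```text
t: 11.95
position: [0.4659, -0.2675, 0.1724]
tcp_rot: [-180.0, -0.0, 10.8]
contact_force: [-1.1, -0.1, 0.3]
gripper_width: 0.04
finger_force: 40.7
```

Request:
move_arm(
  motion=[
    [0,-4,-25,0,0.3],
    [0,0,-25,0,0.3],
    [0,0,-10,0,0.3],
    [0,0,-3,0,0.3],
    [0,0,-1,0,0.3],
    [0,0,0,0,0.3],
    [0,0,0,0,0.3],
    [0,0,0,0,0.3],
  ],
)

```text
t: 12.75
position: [0.466, -0.2729, 0.109]
tcp_rot: [180.0, -0.1, 10.7]
contact_force: [-0.6, -0.9, -0.8]
gripper_width: 0.0399
finger_force: 40.8
```

Request:
move_arm(
  motion=[
    [0,0,-2,0,0.3],
    [0,0,0,0,0.3],
    [0,0,0,0,0.5],
    [0,0,0,0,0.7],
    [0,0,0,0,0.75],
    [0,0,25,0,0.75],
    [0,0,40,0,0.75],
    [0,0,40,0,0.75],
    [0,0,40,0,0.75],
    [4,35,0,0,0.75],
    [9,45,0,0,0.75],
    [9,45,0,1,0.75],
  ],
)

```text
t: 13.95
position: [0.4875, -0.1467, 0.2517]
tcp_rot: [180.0, -0.0, 11.6]
contact_force: [0.9, -0.1, 0.6]
gripper_width: 0.064
finger_force: 0.0
```

```bash
cat >> h.py <<'E'
def ext(cam,c,r,lo,hi):
    im,d=optics.snapshot(cam);p=blob(cloud(cam,d,optics.camera_params(cam)),c,r,lo,hi)
    print(cam,len(p),*( [((p.min(0)+p.max(0))/2).round(4),np.ptp(p,axis=0).round(3)] if len(p) else []),arm.observe()["position"].round(4))
E
python3 -c "
from h import *
ext('scene',(.4665,-.2715),.04,.09,.14);ext('scene',(.482,-.355),.04,.09,.14)"
```

```text
scene 485 [ 0.4659 -0.2716  0.1076] [0.041 0.041 0.035] [ 0.4883 -0.1409  0.2514]
scene 629 [ 0.4826 -0.3543  0.1097] [0.045 0.045 0.039] [ 0.488  -0.1435  0.2513]
```

Request:
move_arm(
  motion=[
    [8,45,0,1,0.75],
    [9,45,0,0,0.75],
    [9,45,0,0,0.75],
    [9,45,0,0,0.75],
    [9,45,0,0,0.75],
    [9,45,0,0,0.75],
    [9,45,0,0,0.75],
    [8,40,0,0,0.75],
    [5,22,0,0,0.75],
    [2,11,0,0,0.75],
    [0,0,0,0,0.75],
    [0,0,0,0,0.75],
  ],
  squeeze=60,
)

```text
t: 15.25
position: [0.5643, 0.2392, 0.251]
tcp_rot: [180.0, 0.0, 12.7]
contact_force: [-0.3, 0.2, 0.2]
gripper_width: 0.0638
finger_force: 0.0
```

Request:
move_arm(
  motion=[
    [1,6,-30,0,0.75],
    [0,0,-40,0,0.75],
    [0,0,-25,0,0.75],
    [0,0,-14,0,0.75],
    [0,0,0,0,0.75],
    [0,0,0,0,0.3],
    [0,0,0,0,0.3],
    [0,0,0,0,0.3],
    [0,0,0,0,0.3],
    [0,0,0,0,0.3],
  ],
)

```text
t: 16.25
position: [0.5669, 0.2469, 0.1443]
tcp_rot: [-180.0, -0.2, 12.8]
contact_force: [-0.4, 0.0, 6.7]
gripper_width: 0.0382
finger_force: 61.4
```

Request:
move_arm(
  motion=[
    [0,0,12,0,0.3],
    [0,0,30,0,0.3],
    [0,0,28,0,0.3],
    [-5,-18,0,0,0.3],
    [-9,-34,0,-1,0.3],
    [-11,-42,0,-1,0.3],
    [-12,-45,0,0,0.3],
    [-12,-45,0,0,0.3],
    [-12,-45,0,0,0.3],
    [-12,-45,0,0,0.3],
    [-12,-45,0,0,0.3],
    [-11,-40,0,0,0.3],
  ],
)

```text
t: 17.45
position: [0.4673, -0.1147, 0.2118]
tcp_rot: [-180.0, 0.1, 10.7]
contact_force: [-0.6, 0.2, -3.1]
gripper_width: 0.038
finger_force: 61.4
```

Request:
move_arm(
  motion=[
    [-9,-35,0,0,0.3],
    [-7,-25,0,0,0.3],
    [-3,-12,0,0,0.3],
    [-1,-4,0,0,0.3],
    [0,0,0,0,0.3],
    [0,0,0,0,0.3],
    [0,0,0,0,0.3],
  ],
)

```text
t: 18.15
position: [0.4498, -0.1877, 0.2122]
tcp_rot: [-180.0, 0.0, 10.8]
contact_force: [-0.2, 1.1, -3.8]
gripper_width: 0.0381
finger_force: 61.5
```

Request:
move_arm(
  motion=[
    [1,0,-25,0,0.3],
    [0,0,-25,0,0.3],
    [0,0,-10,0,0.3],
    [0,0,-3,0,0.3],
    [0,0,-1,0,0.3],
    [0,0,0,0,0.3],
    [0,0,0,0,0.3],
    [0,0,0,0,0.3],
  ],
)

```text
t: 18.95
position: [0.451, -0.1888, 0.149]
tcp_rot: [180.0, -0.1, 10.7]
contact_force: [-0.0, -0.6, -3.9]
gripper_width: 0.0382
finger_force: 61.5
```

Request:
move_arm(
  motion=[
    [0,0,-1,0,0.3],
    [0,0,-1,0,0.3],
    [0,0,0,0,0.3],
    [0,0,0,0,0.5],
    [0,0,0,0,0.7],
    [0,0,0,0,0.75],
    [0,0,25,0,0.75],
    [0,0,40,0,0.75],
    [0,0,30,0,0.75],
    [0,35,0,0,0.75],
    [0,45,0,0,0.75],
    [5,45,0,1,0.75],
  ],
)

```text
t: 20.15
position: [0.4551, -0.0627, 0.2416]
tcp_rot: [180.0, -0.0, 11.6]
contact_force: [0.6, -0.0, -0.8]
gripper_width: 0.0643
finger_force: 0.0
```

```bash
python3 -c "
from h import *
ext('scene',(.451,-.188),.04,.14,.18);ext('scene',(.4665,-.2715),.04,.09,.14);ext('scene',(.482,-.355),.04,.09,.14);ext('top',(.631,.219),.03,.045,.1)
im,d=optics.snapshot('scene');cv2.imwrite('pics/s2.png',im[:,:,::-1])"
```

```text
scene 414 [ 0.4536 -0.188   0.1549] [0.037 0.039 0.029] [ 0.4556 -0.0571  0.2414]
scene 481 [ 0.466  -0.2715  0.1075] [0.04  0.04  0.035] [ 0.4556 -0.0596  0.2414]
scene 624 [ 0.4827 -0.3537  0.1095] [0.045 0.044 0.039] [ 0.4557 -0.0615  0.2413]
top 256 [0.6312 0.2189 0.0637] [0.044 0.045 0.037] [ 0.4557 -0.0628  0.2413]
```

View pics/s2.png

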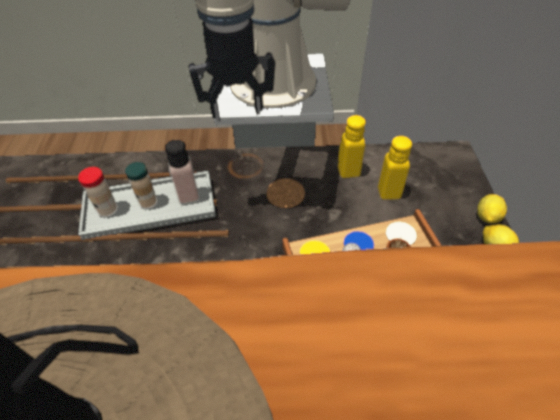

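All three stand upright in the tray at (97,193), (140,187) and (182,173), and the pads are visible. I'll measure the pad centres and move to the cup.

```bash
python3 - <<'E'
from h import *
for cam in("top","scene"):
  im,d=optics.snapshot(cam);W=cloud(cam,d,optics.camera_params(cam));h=cv2.cvtColor(im,cv2.COLOR_RGB2HSV).astype(int)
  for n,c,m in [("white",(.5655,.2455),(h[...,1]<60)&(h[...,2]>110)),("blue",(.585,.158),(abs(h[...,0]-108)<15)&(h[...,1]>130)),("yellow",(.604,.071),(abs(h[...,0]-28)<6)&(h[...,1]>180))]:
    q=(np.hypot(W[...,0]-c[0],W[...,1]-c[1])<.045)&(abs(W[...,2]-.014)<.006)&m;p=W[q]
    print(cam,n,len(p),((p.min(0)+p.max(0))/2).round(4),np.ptp(p,axis=0).round(3)) if len(p) else print(n,0)
E
```

```text
top white 510 [0.5643 0.2463 0.0147] [0.057 0.057 0.01 ]
top blue 463 [0.5848 0.1589 0.0149] [0.055 0.056 0.008]
yellow 0
scene white 472 [0.5614 0.2469 0.0147] [0.059 0.06  0.01 ]
scene blue 311 [0.5779 0.159  0.0159] [0.041 0.053 0.006]
scene yellow 271 [0.59   0.0702 0.0157] [0.03  0.055 0.006]
```

Request:
move_arm(
  motion=[
    [14,25,0,1,0.85],
    [24,38,0,0,0.85],
    [24,38,0,0,0.85],
    [24,38,0,0,0.85],
    [24,38,0,0,0.85],
    [24,38,0,0,0.85],
    [24,38,0,0,0.85],
    [14,22,0,0,0.85],
    [4,7,0,0,0.85],
    [0,0,0,0,0.85],
    [0,0,0,0,0.85],
  ],
  squeeze=30,
)

```text
t: 21.6
position: [0.6312, 0.2166, 0.2409]
tcp_rot: [180.0, 0.1, 12.7]
contact_force: [0.3, -0.2, 0.6]
gripper_width: 0.0728
finger_force: 0.0
```

Request:
move_arm(
  motion=[
    [1,2,-30,0,0.85],
    [0,0,-45,0,0.85],
    [0,0,-45,0,0.85],
    [0,0,-40,0,0.85],
    [0,0,-28,0,0.85],
    [0,0,-12,0,0.85],
    [0,0,0,0,0.85],
    [0,0,0,0,0.3],
    [0,0,0,0,0.3],
    [0,0,0,0,0.3],
    [0,0,0,0,0.3],
    [0,0,0,0,0.3],
  ],
)

```text
t: 22.8
position: [0.6339, 0.2205, 0.0434]
tcp_rot: [180.0, -0.2, 12.8]
contact_force: [0.3, -2.7, 7.4]
gripper_width: 0.0432
finger_force: 30.3
```

Request:
move_arm(
  motion=[
    [0,0,15,0,0.3],
    [0,0,30,0,0.3],
    [0,0,35,0,0.3],
    [-12,-12,10,0,0.3],
    [-26,-26,0,0,0.3],
    [-33,-33,0,0,0.3],
    [-33,-33,0,0,0.3],
    [-33,-33,0,0,0.3],
    [-33,-33,0,0,0.3],
    [-22,-22,0,0,0.3],
    [-8,-8,0,0,0.3],
    [0,0,0,0,0.3],
  ],
)

```text
t: 24.0
position: [0.4325, 0.0199, 0.1323]
tcp_rot: [180.0, -0.1, 12.7]
contact_force: [0.5, 1.0, -0.2]
gripper_width: 0.0431
finger_force: 30.7
```

Request:
move_arm(
  motion=[
    [0,0,0,0,0.3],
    [0,0,0,0,0.3],
    [0,0,0,0,0.3],
  ],
)

```text
t: 24.3
position: [0.4335, 0.0211, 0.1313]
tcp_rot: [-180.0, -0.0, 12.8]
contact_force: [0.7, -0.4, -0.5]
gripper_width: 0.0429
finger_force: 30.7
```

Lowering by 94, down to about 0.038.

Request:
move_arm(
  motion=[
    [0,0,-30,0,0.3],
    [0,0,-35,0,0.3],
    [0,0,-18,0,0.3],
    [0,0,-7,0,0.3],
    [0,0,-2,0,0.3],
    [0,0,0,0,0.3],
    [0,0,0,0,0.3],
    [0,0,0,0,0.3],
  ],
)

```text
t: 25.1
position: [0.4333, 0.0204, 0.0401]
tcp_rot: [180.0, -0.1, 12.7]
contact_force: [0.8, 0.4, -1.2]
gripper_width: 0.0431
finger_force: 30.8
```

Request:
move_arm(
  motion=[
    [0,0,-2,0,0.3],
    [0,0,0,0,0.3],
    [0,0,0,0,0.3],
    [0,0,0,0,0.5],
    [0,0,0,0,0.7],
    [0,0,0,0,0.8],
    [0,0,25,0,0.8],
    [0,0,45,0,0.8],
    [0,0,45,0,0.8],
    [0,0,45,0,0.8],
    [0,0,45,0,0.8],
    [0,-30,0,0,0.75],
  ],
)

```text
t: 26.3
position: [0.4357, -0.0083, 0.248]
tcp_rot: [179.9, -0.6, 12.9]
contact_force: [0.8, -1.3, 0.8]
gripper_width: 0.0643
finger_force: 0.0
```

```bash
python3 -c "
from h import *
ext('scene',(.4335,.0205),.035,.03,.1);ext('top',(.4335,.0205),.035,.03,.1);ext('top',(.451,-.188),.04,.14,.18)
ext('top',(.652,.126),.03,.08,.12)"
```

```text
scene 433 [0.434  0.0182 0.0537] [0.045 0.043 0.047] [ 0.4342 -0.0123  0.2454]
top 0 [ 0.4331 -0.0112  0.2437]
top 18 [ 0.4514 -0.2048  0.1651] [0.017 0.005 0.01 ] [ 0.4324 -0.0104  0.2426]
top 210 [0.6541 0.1262 0.0922] [0.033 0.032 0.024] [ 0.432  -0.0098  0.242 ]
```

Request:
move_arm(
  motion=[
    [2,-25,0,-1,0.75],
    [5,-45,0,-1,0.75],
    [5,-45,0,0,0.75],
    [4,-40,0,0,0.75],
    [3,-18,0,0,0.75],
    [1,-6,0,0,0.75],
    [0,0,0,0,0.75],
    [0,0,0,0,0.75],
    [0,0,0,0,0.75],
  ],
  squeeze=60,
)

```text
t: 27.4
position: [0.4524, -0.1874, 0.242]
tcp_rot: [-180.0, 0.0, 10.8]
contact_force: [-0.0, 0.5, -0.2]
gripper_width: 0.0641
finger_force: 0.0
```

Request:
move_arm(
  motion=[
    [0,-1,-30,0,0.75],
    [0,0,-40,0,0.75],
    [0,0,-18,0,0.75],
    [0,0,-7,0,0.75],
    [0,0,0,0,0.75],
    [0,0,0,0,0.75],
    [0,0,0,0,0.3],
    [0,0,0,0,0.3],
    [0,0,0,0,0.3],
    [0,0,0,0,0.3],
    [0,0,0,0,0.3],
  ],
)

```text
t: 28.5
position: [0.4534, -0.1897, 0.1488]
tcp_rot: [180.0, -0.1, 10.7]
contact_force: [-1.5, 2.2, 8.9]
gripper_width: 0.038
finger_force: 59.7
```

Request:
move_arm(
  motion=[
    [0,0,12,0,0.3],
    [0,0,30,0,0.3],
    [0,0,38,0,0.3],
    [6,18,0,0,0.3],
    [11,34,0,1,0.3],
    [12,42,0,1,0.3],
    [12,45,0,0,0.3],
    [12,45,0,0,0.3],
    [12,45,0,0,0.3],
    [12,45,0,0,0.3],
    [11,45,0,0,0.3],
    [9,40,0,0,0.3],
  ],
)

```text
t: 29.7
position: [0.5497, 0.1716, 0.2281]
tcp_rot: [-180.0, -0.0, 12.8]
contact_force: [0.0, -0.1, -3.3]
gripper_width: 0.0383
finger_force: 61.8
```

Request:
move_arm(
  motion=[
    [7,35,0,0,0.3],
    [5,25,0,0,0.3],
    [2,12,0,0,0.3],
    [1,4,0,0,0.3],
    [0,0,0,0,0.3],
    [0,0,0,0,0.3],
    [0,0,0,0,0.3],
  ],
)

```text
t: 30.4
position: [0.5645, 0.2442, 0.2274]
tcp_rot: [180.0, 0.0, 12.7]
contact_force: [0.1, -0.2, -3.0]
gripper_width: 0.038
finger_force: 61.8
```

Request:
move_arm(
  motion=[
    [1,2,-30,0,0.3],
    [0,0,-30,0,0.3],
    [0,0,-13,0,0.3],
    [0,0,-5,0,0.3],
    [0,0,-2,0,0.3],
    [0,0,0,0,0.3],
    [0,0,0,0,0.3],
    [0,0,0,0,0.3],
  ],
)

```text
t: 31.2
position: [0.5661, 0.2476, 0.1483]
tcp_rot: [-180.0, -0.1, 12.7]
contact_force: [-1.0, 0.2, -3.4]
gripper_width: 0.0382
finger_force: 61.8
```

Request:
move_arm(
  motion=[
    [0,-1,-2,0,0.3],
    [0,0,-1,0,0.3],
    [0,0,0,0,0.3],
    [0,0,0,0,0.5],
    [0,0,0,0,0.7],
    [0,0,0,0,0.75],
    [0,0,25,0,0.75],
    [0,0,40,0,0.75],
    [0,0,35,0,0.75],
    [-5,-35,0,0,0.75],
    [-12,-45,0,0,0.75],
    [-12,-45,0,-1,0.75],
  ],
)

```text
t: 32.4
position: [0.5362, 0.1204, 0.2445]
tcp_rot: [180.0, -0.0, 11.8]
contact_force: [0.3, -0.0, -1.0]
gripper_width: 0.0641
finger_force: 0.0
```

```bash
python3 -c "
from h import *
ext('scene',(.5655,.246),.04,.15,.175);ext('scene',(.4665,-.2715),.04,.09,.14);ext('scene',(.482,-.355),.04,.09,.14)"
```

```text
scene 357 [0.5651 0.2481 0.1579] [0.037 0.039 0.016] [0.5337 0.1146 0.244 ]
scene 486 [ 0.4659 -0.2716  0.108 ] [0.04  0.041 0.035] [0.5348 0.1172 0.2442]
scene 629 [ 0.4825 -0.3544  0.1096] [0.046 0.045 0.039] [0.5359 0.1192 0.2445]
```

Request:
move_arm(
  motion=[
    [-8,-40,0,-1,0.75],
    [-8,-46,0,0,0.75],
    [-8,-46,0,0,0.75],
    [-8,-46,0,0,0.75],
    [-8,-46,0,0,0.75],
    [-8,-46,0,0,0.75],
    [-8,-46,0,0,0.75],
    [-8,-40,0,0,0.75],
    [-4,-26,0,0,0.75],
    [-2,-8,0,0,0.75],
    [0,0,0,0,0.75],
    [0,0,0,0,0.75],
  ],
  squeeze=40,
)

```text
t: 33.75
position: [0.467, -0.2675, 0.2441]
tcp_rot: [-180.0, -0.0, 10.8]
contact_force: [0.1, -0.1, 0.2]
gripper_width: 0.064
finger_force: 0.0
```

Request:
move_arm(
  motion=[
    [0,0,0,0,0.75],
    [0,0,0,0,0.75],
  ],
)

```text
t: 33.95
position: [0.467, -0.2675, 0.2443]
tcp_rot: [-180.0, -0.0, 10.8]
contact_force: [-0.3, -0.3, 0.4]
gripper_width: 0.0639
finger_force: 0.0
```

Descending by 138, to about 0.106.

Request:
move_arm(
  motion=[
    [0,-4,-30,0,0.75],
    [0,0,-40,0,0.75],
    [0,0,-36,0,0.75],
    [0,0,-22,0,0.75],
    [0,0,-10,0,0.75],
    [0,0,0,0,0.75],
    [0,0,0,0,0.3],
    [0,0,0,0,0.3],
    [0,0,0,0,0.3],
    [0,0,0,0,0.3],
    [0,0,0,0,0.3],
  ],
)

```text
t: 35.05
position: [0.4675, -0.273, 0.1078]
tcp_rot: [179.9, -0.1, 10.7]
contact_force: [-0.1, 1.7, 7.7]
gripper_width: 0.0399
finger_force: 40.2
```

Request:
move_arm(
  motion=[
    [0,0,15,0,0.3],
    [0,0,30,0,0.3],
    [0,0,35,0,0.3],
    [6,18,0,0,0.3],
    [11,34,0,1,0.3],
    [12,42,0,1,0.3],
    [12,45,0,0,0.3],
    [12,45,0,0,0.3],
    [12,45,0,0,0.3],
    [12,45,0,0,0.3],
    [12,45,0,0,0.3],
    [11,40,0,0,0.3],
  ],
)

```text
t: 36.25
position: [0.5671, 0.0886, 0.1871]
tcp_rot: [180.0, -0.1, 12.8]
contact_force: [1.1, 0.3, -1.5]
gripper_width: 0.04
finger_force: 40.6
```

Request:
move_arm(
  motion=[
    [9,35,0,0,0.3],
    [6,24,0,0,0.3],
    [3,10,0,0,0.3],
    [0,2,0,0,0.3],
    [0,0,0,0,0.3],
    [0,0,0,0,0.3],
    [0,0,0,0,0.3],
  ],
)

```text
t: 36.95
position: [0.5844, 0.1562, 0.1864]
tcp_rot: [180.0, 0.0, 12.7]
contact_force: [-0.2, -0.4, -0.5]
gripper_width: 0.0399
finger_force: 40.6
```

Target z is 0.1078 − 0.003 = 0.105, so about −80.

Request:
move_arm(
  motion=[
    [1,1,-30,0,0.3],
    [0,0,-30,0,0.3],
    [0,0,-13,0,0.3],
    [0,0,-5,0,0.3],
    [0,0,-2,0,0.3],
    [0,0,0,0,0.3],
    [0,0,0,0,0.3],
    [0,0,0,0,0.3],
  ],
)

```text
t: 37.75
position: [0.5861, 0.1585, 0.1072]
tcp_rot: [-180.0, -0.1, 12.7]
contact_force: [-0.3, -0.3, -0.0]
gripper_width: 0.04
finger_force: 40.6
```

Request:
move_arm(
  motion=[
    [0,0,-2,0,0.3],
    [0,0,0,0,0.3],
    [0,0,0,0,0.3],
    [0,0,0,0,0.5],
    [0,0,0,0,0.7],
    [0,0,0,0,0.75],
    [0,0,25,0,0.75],
    [0,0,45,0,0.75],
    [0,0,45,0,0.75],
    [0,0,25,0,0.75],
    [-5,-25,0,0,0.75],
    [-9,-45,0,-1,0.75],
  ],
)

```text
t: 38.95
position: [0.5724, 0.0895, 0.2455]
tcp_rot: [-180.0, -0.2, 11.9]
contact_force: [-0.3, -1.5, -0.8]
gripper_width: 0.064
finger_force: 0.0
```

```bash
python3 -c "
from h import *
ext('scene',(.585,.159),.04,.11,.13);ext('scene',(.482,-.355),.04,.09,.14)"
```

```text
scene 377 [0.5834 0.159  0.1164] [0.041 0.041 0.013] [0.5698 0.0826 0.2445]
scene 627 [ 0.4819 -0.3549  0.1098] [0.045 0.047 0.04 ] [0.5703 0.0847 0.2444]
```

Request:
move_arm(
  motion=[
    [-9,-40,0,-1,0.75],
    [-9,-46,0,0,0.75],
    [-9,-46,0,0,0.75],
    [-9,-46,0,0,0.75],
    [-9,-46,0,0,0.75],
    [-9,-46,0,0,0.75],
    [-9,-46,0,0,0.75],
    [-9,-46,0,0,0.75],
    [-8,-40,0,0,0.75],
    [-6,-26,0,0,0.75],
    [-2,-10,0,0,0.75],
    [0,0,0,0,0.75],
  ],
)

```text
t: 40.25
position: [0.4834, -0.3503, 0.244]
tcp_rot: [-180.0, 0.0, 10.6]
contact_force: [0.1, 0.0, -0.5]
gripper_width: 0.064
finger_force: 0.0
```

Request:
move_arm(
  motion=[
    [0,0,0,0,0.75],
    [0,0,0,0,0.75],
    [0,0,0,0,0.75],
  ],
)

```text
t: 40.55
position: [0.484, -0.3484, 0.2444]
tcp_rot: [-180.0, -0.0, 10.8]
contact_force: [0.3, -0.5, -0.0]
gripper_width: 0.0642
finger_force: 0.0
```

Request:
move_arm(
  motion=[
    [-1,-5,-30,0,0.75],
    [0,0,-40,0,0.75],
    [0,0,-36,0,0.75],
    [0,0,-22,0,0.75],
    [0,0,-10,0,0.75],
    [0,0,0,0,0.75],
    [0,0,0,0,0.3],
    [0,0,0,0,0.3],
    [0,0,0,0,0.3],
    [0,0,0,0,0.3],
    [0,0,0,0,0.3],
  ],
)

```text
t: 41.65
position: [0.4835, -0.3551, 0.1079]
tcp_rot: [179.9, -0.1, 10.7]
contact_force: [-0.3, 2.5, 7.5]
gripper_width: 0.0436
finger_force: 41.0
```

Request:
move_arm(
  motion=[
    [0,0,15,0,0.3],
    [0,0,30,0,0.3],
    [0,0,35,0,0.3],
    [6,18,0,0,0.3],
    [11,34,0,1,0.3],
    [12,42,0,1,0.3],
    [12,45,0,0,0.3],
    [12,45,0,0,0.3],
    [12,45,0,0,0.3],
    [12,45,0,0,0.3],
    [12,45,0,0,0.3],
    [12,40,0,0,0.3],
  ],
)

```text
t: 42.85
position: [0.5839, 0.0065, 0.1876]
tcp_rot: [180.0, -0.1, 12.8]
contact_force: [0.6, -0.1, -0.3]
gripper_width: 0.0432
finger_force: 41.0
```

Request:
move_arm(
  motion=[
    [10,34,0,0,0.3],
    [6,22,0,0,0.3],
    [3,9,0,0,0.3],
    [1,1,0,0,0.3],
    [0,0,0,0,0.3],
    [0,0,0,0,0.3],
    [0,0,0,0,0.3],
  ],
)

```text
t: 43.55
position: [0.6033, 0.0692, 0.1864]
tcp_rot: [180.0, 0.0, 12.7]
contact_force: [0.7, -0.4, -0.6]
gripper_width: 0.0435
finger_force: 40.9
```

Request:
move_arm(
  motion=[
    [2,1,-30,0,0.3],
    [0,0,-30,0,0.3],
    [0,0,-13,0,0.3],
    [0,0,-5,0,0.3],
    [0,0,-2,0,0.3],
    [0,0,0,0,0.3],
    [0,0,0,0,0.3],
    [0,0,0,0,0.3],
  ],
)

```text
t: 44.35
position: [0.6062, 0.0714, 0.1073]
tcp_rot: [180.0, -0.1, 12.7]
contact_force: [0.5, -0.6, -1.5]
gripper_width: 0.0436
finger_force: 40.9
```

Request:
move_arm(
  motion=[
    [0,0,-2,0,0.3],
    [0,0,0,0,0.3],
    [0,0,0,0,0.3],
    [0,0,0,0,0.5],
    [0,0,0,0,0.7],
    [0,0,0,0,0.75],
    [0,0,25,0,0.75],
    [0,0,45,0,0.75],
    [0,0,45,0,0.75],
    [0,0,25,0,0.75],
    [-5,-25,0,0,0.75],
    [-9,-45,0,-1,0.75],
  ],
)

```text
t: 45.55
position: [0.5923, 0.0025, 0.2453]
tcp_rot: [-180.0, -0.1, 11.9]
contact_force: [-0.2, -1.4, -0.1]
gripper_width: 0.0639
finger_force: 0.0
```

Request:
move_arm(
  motion=[
    [-9,-46,0,0,0.75],
    [-9,-46,0,0,0.75],
    [-9,-46,0,0,0.75],
    [-9,-46,0,0,0.75],
    [-9,-46,0,0,0.75],
    [-9,-40,0,0,0.75],
    [-5,-20,0,0,0.75],
    [0,0,0,0,0.75],
    [0,0,0,0,0.75],
    [0,0,0,0,0.75],
  ],
)

```text
t: 46.55
position: [0.5327, -0.2876, 0.2441]
tcp_rot: [-180.0, 0.0, 11.8]
contact_force: [-0.2, -0.8, 0.1]
gripper_width: 0.0641
finger_force: 0.0
```

```bash
python3 -c "
from h import *
for c in ('top','scene'):
  ext(c,(.5655,.246),.04,.15,.175);ext(c,(.585,.159),.03,.11,.13);ext(c,(.604,.071),.03,.112,.135);ext(c,(.652,.126),.03,.085,.12);ext(c,(.4335,.0205),.035,.03,.1)
im,d=optics.snapshot('top');cv2.imwrite('pics/t3.png',im[:,:,::-1])"
```

```text
top 331 [0.561  0.2476 0.1594] [0.038 0.039 0.015] [ 0.5328 -0.2875  0.2441]
top 320 [0.5807 0.1591 0.1165] [0.039 0.041 0.013] [ 0.5329 -0.2875  0.2442]
top 372 [0.6016 0.0715 0.1198] [0.043 0.043 0.015] [ 0.5329 -0.2875  0.2443]
top 201 [0.6536 0.1264 0.0947] [0.033 0.033 0.019] [ 0.5329 -0.2877  0.2443]
top 165 [0.4305 0.0189 0.0541] [0.041 0.041 0.048] [ 0.5329 -0.2878  0.2443]
scene 359 [0.5643 0.2479 0.1579] [0.038 0.04  0.015] [ 0.5328 -0.288   0.2443]
scene 374 [0.5832 0.1589 0.1168] [0.042 0.041 0.013] [ 0.5328 -0.2881  0.2443]
scene 468 [0.6041 0.0715 0.1194] [0.044 0.044 0.014] [ 0.5327 -0.2883  0.2443]
scene 99 [0.6506 0.1262 0.0963] [0.018 0.031 0.015] [ 0.5327 -0.2884  0.2443]
scene 435 [0.4336 0.0182 0.0536] [0.045 0.043 0.047] [ 0.5326 -0.2885  0.2443]
```

View pics/t3.png

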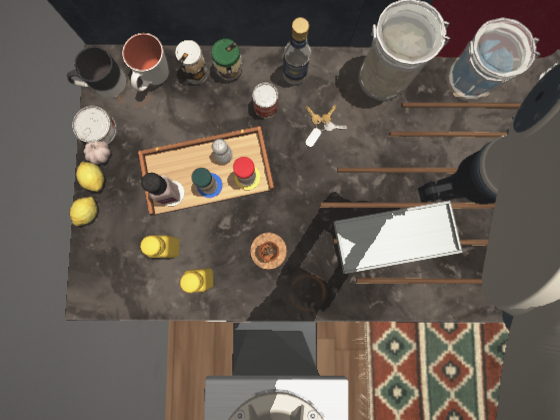

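The grinder (158,187), teal jar (204,180) and red jar (245,171) are back on their pads, within 4 mm of where they started. The cup is on the coaster at (268,251), the salt shaker (221,152) hasn't moved, and the arm is clear.

```bash
python3 -c "
from cell import ticket
print(ticket.hand_in())"
```

```text
the job is handed in; nothing more can be done
None
```

The job is handed in: the cup stands on the coaster, the grinder and both jars are back upright on their own pads within about 4 mm of where they started, and the salt shaker hasn't moved; no verdict came back from the hand-in.

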